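# Post the empty carton through the caddy's spring flap

## Robot

A 7-joint arm with a two-finger parallel gripper is mounted at the origin on the work surface. World frame = base frame: x ahead of the robot, y to its left, z up, the work surface at z = 0. Lengths are in m, angles in degrees, forces in N, time in s.
With the tool pointing down it reaches from about 0.425 to 0.875 m from the base axis. Payload 4.7 kg.
Tool frame: the origin (TCP) lies at the very end of the fingers, on their centre line; the grasp point (between the pads) lies env.grip_point_offset behind it (env.grip_point_offset is the distance from the TCP to the grasp point, in m); z points along the fingers, y is the direction in which the jaws open and shut (so a half turn about z gives the same grasp; the last joint's range is limited). The gripper opens to 87 mm and grips with 3 to 60 N. Pads are 19 mm wide; open, the fingers measure 117 mm over their backs; the gripper's body (75 mm by 190 mm) begins 51 mm behind the grasp point.
Start: joints at [64.922, 18.392, -4.016, 83.108, 1.295, 78.541, -3.26], TCP at [0.284, -0.585, 0.223] pointing down, gripper open.
Joint ranges: [-163.93, 163.93], [-17.29, 119.83], [-79.2, 71.16], [3.27, 140.29], [-89.18, 269.18], [5.43, 117.66], [-154.24, 154.24]. Speed limits (degrees/s): [147.25, 147.25, 180, 180, 180, 180, 180].

## Interface

Orientations are given as [roll, pitch, yaw] about the fixed x, y, z axes, in that order (R = Rz(yaw) Ry(pitch) Rx(roll)).
In Python, from cell import env gives the robot as it stands.
- The arm moves only by the tool send_rows, never from a script. Its argument "plan" is a list of rows, each a list of 7 numbers: the finger opening in mm, from 0 to 87, then the shift along the tool's x, y, z in mm, then the turn, a rotation vector about the tool's x, y, z in rad. A call has 1 to 12 rows; each row shifts and turns the commanded pose from where the row before left it, along the tool's axes as they then stand; what a row does not reach is not made up. A row lasts 1/10 s, in which the tool goes at most 50 mm and 8.59 degrees, less where a joint would pass 70% of its speed; a pose out of reach is approached as far as the arm can. A call is refused whole if a number of a shift passes 50 or a number of a turn 0.15, either way. A call with a gripper value outside its range is refused whole. The fingers move at their own pace and stop on an object; "grip_force" is the grip in N (left out, the last holds). Time passes only in rows, so rows that do not move let the fingers close. It gives the time, the measured TCP pose, the force and the opening at its end, in the units of the state.
- env.get_obs(): the state, without advancing time (a new reading comes with each control period).
- env.read_camera(name): name is "scene" or "top"; returns the picture (400x640x3 uint8, red, green, blue); there is no depth.
- env.get_calibration(name): a dict with "fx", "fy", "cx", "cy" (pixels), "extrinsics" (4x4, takes a point from camera to world coordinates). Camera axes: x right, y down, z forward; pixel columns grow to the right and rows downward; lengths in m; the calibration is good to about 2 mm. A picture is of the moment at which its call begins. get_calibration takes no time and is no camera call.
- env.sign_off(): hands the job in, once; it reports no verdict.
Trained networks look in the newest picture that a camera, given by its name, has taken for a name from the list of things; names that differ only in an ending like _2 or _b are one class to them, and where a whole thing is asked for, a point or a joint stands for the part that bears it (a point fixed in the world has none). Each returns a list of dicts, best first, with "confidence" (0 to 1); they miss things now and then, are a little off and sometimes report something else, mostly with a low value. They report only what shows in the picture. A call takes as long as a camera call.
- env.regions_of(camera, query): "region" (400x640 bool, what is visible of it) and "rect" ([left, top, right, bottom] in pixels, round what is visible of it).
The state is a dict: "time_s": time; "qpos": joint angles; "joint_velocities": joint speeds; "effort": joint torques, N m; "tool_pos": TCP position; "tool_rot": TCP orientation; "force": force on the tool from outside, world axes, zero at the start; "wrist_torque": the same for the moment, N m; "grip_width": finger opening in m.
Only numpy, scipy, OpenCV 4.12 (cv2) and the standard library are available. Lean on these libraries where they do the work, as an engineer would, in place of code of your own. Each camera call takes 0.05 s, during which the arm holds its last target. There are 200 camera calls.

## Task

Put the small empty cardboard carton that lies on the recycling caddy's shelf into the caddy: push the spring flap open with one finger and keep it open, while the other finger slides the carton off the shelf's rear edge, until it has dropped in; then come away and let the flap close. Do not pick the carton up or shove it against the flap to open it, and leave the coffee capsule, cup and biscuits around it where they are.

Things in the scene. Friction and masses are not known exactly. Their poses are not given: they have to be found in the camera images.
- caddy: Fixed grey plastic recycling caddy, hollow, 235 (x) x 218 (y) mm, nothing above it. Origin: at counter height below the middle of its shelf's rear edge; x points level from shelf to flap (away from the robot, turned up to 0.3 rad), y left, z up. The flat shelf is its lid: top at z 120, x -125 to 0, 6 mm thick, open at front and sides. Behind it the mouth, x 0 to 75, y -103 to 103, is covered by the flap.
- shelf_edge (a point): Middle of the shelf's rear edge, on top of the shelf: caddy (0, 0, 120) mm. The carton tips in once its middle is past this edge. At both ends of the mouth 6 mm cheeks (y 103 to 109 and -103 to -109) rise with the flap's slope from z 120 at x 0 to z 165 at x 75.
- flap_hinge (a point): Middle of the flap's hinge line, parallel to caddy y: caddy (75, 0, 165) mm. Behind it is a flat hood, top at z 165, x 75 to 110, so a finger that holds the flap must stay in front of the hinge. The flap is a bare aluminium plate 87 long x 200 wide (y -100 to 100) x 4 mm; closed, it slopes from the hinge down to the shelf's rear edge.
- flap (a joint): Flap angle, rad: 0 closed, grows as it opens, 1.03 hanging straight down, 1.25 the stop. Pushed away from the robot or pressed down from above, its lower edge swings inwards and down. A spring shuts it: about 0.2 N m closed, 0.3 N m at 1 rad (2 to 3 N at the lower edge, 5 to 9 N half-way up).
- carton_center (a point): Centre of the loose cardboard carton, 36 (its x) x 60 (its y) x 30 (z) mm, about 40 g, with paper labels. It lies flat on the caddy's shelf, its long side roughly along the shelf's rear edge (turned by up to 0.2 rad), centre 48 to 60 mm before the edge and up to 42 mm to either side of the middle, 15 mm above the shelf.
- capsule: Copper-coloured coffee capsule, 33 mm diameter, 25 mm high, standing on the left front corner of the caddy's shelf. Origin: centre of its underside. Leave it.
- cup: Large white cup, 110 mm diameter, 72 mm high, on the counter to the left of the caddy. Origin: centre of its underside. Leave it.
- biscuits: Pack of three biscuits, 45 x 95 x 28 mm, on the counter to the right of the caddy. Origin: centre of its underside. Leave it.

How it is judged (in metres and radians):
On the way, in this order (a step that is already met when the one before it is completed fails the run):
1. a finger holds the flap open (over 0.2 rad) while the carton is still on the shelf (value of joint flap above 0.2 rad and contact force between the fingers and flap above 0.2 N and x of carton_center in the frame of caddy below -0.004 m and z of carton_center in the frame of caddy above 0.125 m), for 0.1 s.
2. the carton has dropped below the shelf while a finger still holds the flap open (value of joint flap above 0.2 rad and contact force between the fingers and flap above 0.2 N and z of carton_center in the frame of caddy below 0.1 m), for 0.1 s.
At the end, for the whole second after the job is handed in: The carton lies at rest inside the caddy (its centre within the walls and at least 20 mm below the shelf's top) and the flap is shut (below 0.08 rad) (z of carton_center in the frame of caddy between 0 and 0.1 m and x of carton_center in the frame of caddy between -0.125 and 0.11 m and y of carton_center in the frame of caddy between -0.109 and 0.109 m and value of joint flap below 0.08 rad and linear speed of carton below 0.03 m/s); the robot touches nothing.
It fails at once if the carton is lifted (centre more than 25 mm higher than when it lies on the shelf) (z of carton_center in the frame of caddy above 0.16 m).
It fails at once if the carton is shoved against the flap (over 1.5 N) while its middle is still over the shelf (contact force between carton and flap above 1.5 N and x of carton_center in the frame of caddy below -0.004 m).
It fails at once if the capsule is disturbed (moved over 20 mm) (distance of capsule from where it was at the start of the episode above 0.02 m).
It fails at once if the cup is disturbed (moved over 30 mm) (distance of cup from where it was at the start of the episode above 0.03 m).
It fails at once if the biscuits is disturbed (moved over 30 mm) (distance of biscuits from where it was at the start of the episode above 0.03 m).
It also fails if it takes over 35 s, if anything falls off the work surface, if the arm or the gripper's body presses on something with over 40 N, if the wrist force passes 120 N, or if a joint passes its speed limit or range.

## Working session

There is one attempt and no reset: what is moved stays moved. The work goes in short steps, Python scripts to look and compute and a tool call to move; the robot and the scene stay as the last step left them, time stands still between calls to the robot, and variables do not carry over. Pictures are saved under pics/ and viewed, about 8 in all and at most 12, crops included, and the job is handed in when it is done.

Besides the shell and the picture viewer there is one more tool, called by a JSON object that holds its "method" and its "body", one argument or row to a line. send_rows: Moves the arm, as the interface text tells. Its arguments: {"type":"object","properties":{"plan":{"type":"array"},"grip_force":{"type":"number"}},"required":["plan"]}

```bash
mkdir -p pics; ls
python3 - <<'E'
from cell import env
import cv2,numpy as np
print(env.get_obs(), env.grip_point_offset)
for c in("scene","top"):
    im=env.read_camera(c); cv2.imwrite(f"pics/{c}0.png",im[...,::-1])
    k=env.get_calibration(c); print(c,k)
    for q in("caddy","carton_center","flap","capsule","cup","biscuits"):
        for r in env.regions_of(c,q)[:2]: 
            ys,xs=np.nonzero(r["region"]); print(c,q,round(r["confidence"],2),r["rect"],xs.mean().round(1),ys.mean().round(1),len(xs))
E
```

```text
pics
{'time_s': 0.0, 'qpos': array([64.92189413, 18.44090511, -4.0167056 , 83.17648263,  1.29504321,
       78.54140368, -3.26127946]), 'joint_velocities': array([-0.01912097, -0.01014936,  0.01066907, -0.05369567,  0.0071273 ,
        0.02124443, -0.01708442]), 'effort': array([-2.51755080e-05, -4.91289496e+01, -4.03907290e-01, -3.12527633e+01,
       -6.38609659e-02,  4.36439062e-02,  1.91382642e-04]), 'tool_pos': array([ 0.28349271, -0.58428386,  0.22142692]), 'tool_rot': array([-1.79886464e+02,  5.52840972e-03,  2.58877395e+01]), 'force': array([-0.00850231, -0.05414661, -0.03435445]), 'wrist_torque': array([-0.02985239, -0.02523951,  0.00812305]), 'grip_width': 0.0869462861679699} 0.0187
scene {'fx': 382.0733359706753, 'fy': 382.0733359706753, 'cx': 315.84690414334017, 'cy': 198.18030922468307, 'extrinsics': array([[-0.61520925,  0.45510823, -0.64373448,  1.09006495],
       [ 0.78812562,  0.37511456, -0.48800315,  0.45780622],
       [ 0.01937993, -0.80756768, -0.5894564 ,  0.60685809],
       [ 0.        ,  0.        ,  0.        ,  1.        ]])}
scene caddy 0.64 [196.3, 146.
[... 327 characters left out ...]
70.9150924128506, 'cx': 317.6895476714288, 'cy': 196.66441825026428, 'extrinsics': array([[-0.03064124, -0.99722588,  0.06783547,  0.52260355],
       [-0.9994352 ,  0.02963076, -0.01585257,  0.06456276],
       [ 0.01379858, -0.06828289, -0.99757057,  1.02194994],
       [ 0.        ,  0.        ,  0.        ,  1.        ]])}
top caddy 0.72 [329.0, 145.2, 464.7, 283.7] 394.0 209.3 13827
top carton_center 0.83 [388.8, 224.1, 426.3, 250.9] 406.7 238.7 669
top flap 0.82 [342.9, 162.7, 456.9, 216.0] 399.1 188.6 4483
top capsule 0.61 [333.9, 244.9, 351.1, 264.4] 342.1 255.8 232
top cup 0.7 [263.3, 150.4, 328.0, 204.5] 297.7 178.5 2418
top biscuits 0.9 [450.7, 196.1, 498.8, 224.4] 474.4 209.3 984
```

Run:
```python
import cv2
a=cv2.imread("pics/top0.png")[120:320,240:520]; cv2.imwrite("pics/top0c.png",cv2.resize(a,None,fx=2.8,fy=2.8,interpolation=2))
a=cv2.imread("pics/scene0.png")[100:320,150:430]; cv2.imwrite("pics/scene0c.png",cv2.resize(a,None,fx=2.7,fy=2.7,interpolation=2))
```

```text
(no output)
```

View pics/top0c.png

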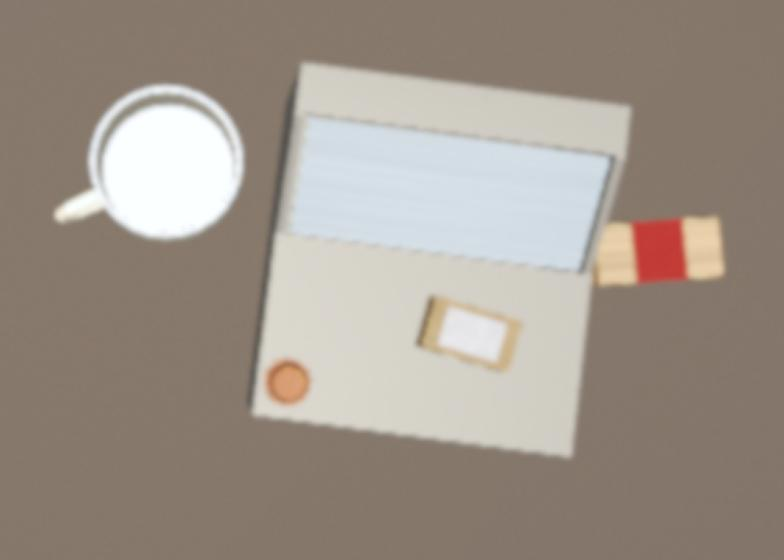

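View pics/scene0c.png

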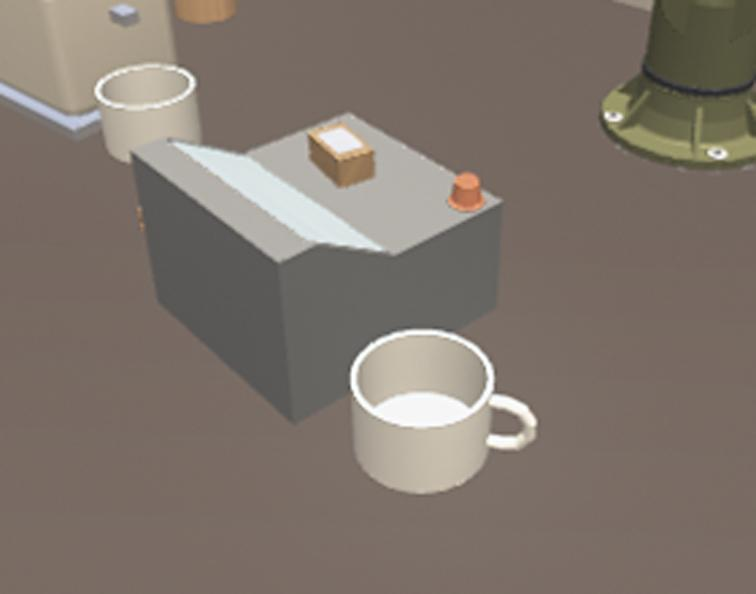

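The top view shows the shelf corners at crop px (252,415) and (572,457), the hood corners at (302,63) and (631,106), and the carton right of the middle at about (472,334), turned about 8° against the edge. The scene view agrees with this. Next I fit the poses.

```bash
cat > h.py <<'E'
import numpy as np
from scipy.optimize import least_squares
from scipy.spatial.transform import Rotation as R
from cell import env
def proj(c,P):
    k=env.get_calibration(c);E=k["extrinsics"];p=(np.atleast_2d(P)-E[:3,3])@E[:3,:3]
    return np.c_[k["fx"]*p[:,0]/p[:,2]+k["cx"],k["fy"]*p[:,1]/p[:,2]+k["cy"]]
def w(s,P):
    c,n=np.cos(s[2]),np.sin(s[2]);P=np.atleast_2d(P)/1000.
    return np.c_[s[0]+c*P[:,0]-n*P[:,1],s[1]+n*P[:,0]+c*P[:,1],P[:,2]]
E
python3 - <<'E'
from h import *
T=np.array([(252,415),(572,457),(302,63),(631,106),(277,235),(587,272)])/2.8+[240,120]
TP=[(-125,109,120),(-125,-109,120),(110,109,165),(110,-109,165),(0,109,120),(0,-109,120)]
S=np.array([(134,153),(280,262),(500,203),(350,115)])/2.7+[150,100]
SP=[(110,-109,165),(110,109,165),(-125,109,120),(-125,-109,120)]
for use in("both","top"):
    f=lambda s:np.r_[(proj("top",w(s,TP))-T).ravel(),(proj("scene",w(s,SP))-S).ravel()*(use=="both")]
    r=least_squares(f,[.6,-.1,-.1]); print(use,r.x.round(4),f(r.x).round(1))
    s=r.x
    C=np.array([(440,298),(521,320),(505,371),(425,346)])/2.8+[240,120]
    CP=[(18,30,0),(18,-30,0),(-18,-30,0),(-18,30,0)]
    def g(q):
        c,n=np.cos(q[2]),np.sin(q[2]);A=np.array(CP,float)
        L=np.c_[q[0]+c*A[:,0]-n*A[:,1],q[1]+n*A[:,0]+c*A[:,1],A[:,2]*0+150]
        return (proj("top",w(s,L))-C).ravel()
    q=least_squares(g,[-55,-20,-.1],x_scale=[10,10,.1]); print("carton in caddy",q.x.round(3),q.fun.round(1))
np.save("caddy.npy",s)
E
```

```text
both [ 0.5536 -0.0966 -0.1603] [ 0.  -0.3 -0.7 -0.5 -0.6 -0.2 -0.8 -0.2 -0.6 -1.1  1.1  0.4 -1.3 -2.3
  0.1 -1.   1.4 -1.9 -0.2 -1.9]
carton in caddy [-51.755 -27.458  -0.162] [-1.2 -1.3  1.   0.2  1.4  0.7 -1.2  0.3]
top [ 0.5529 -0.0971 -0.1593] [ 0.3  0.1 -0.4 -0.2 -0.4  0.1 -0.6  0.1 -0.4 -0.8  1.4  0.6 -0.  -0.
  0.  -0.   0.  -0.  -0.  -0. ]
carton in caddy [-51.23  -26.805  -0.163] [-1.2 -1.3  1.   0.2  1.4  0.7 -1.2  0.3]
```

```bash
cat >> h.py <<'E'
s=np.load("caddy.npy")
def pose(p,th):  # caddy mm position of TCP, forward-finger-down tilt deg -> world
    x,y,z=w(s,p)[0]; yw=np.degrees(s[2])+90
    return np.array([x,y,z]),R.from_euler("xyz",[180,0,yw],degrees=True)*R.from_euler("x",th,degrees=True)
def here():
    o=env.get_obs(); return o["tool_pos"],R.from_euler("xyz",o["tool_rot"],degrees=True),o
def plan(p,th,n):
    P,Q=pose(p,th);p0,q0,_=here();dr=(q0.inv()*Q).as_rotvec()/n;q=q0
    for i in range(n):
        print(np.r_[(q.inv().apply(P-p0)*1000/n).round(1),dr.round(4)].tolist()); q=q*R.from_rotvec(dr)
def incaddy():
    p,q,o=here();c=R.from_euler("z",s[2]);v=c.inv().apply(p-[s[0],s[1],0])*1000
    m=(c.inv()*q).as_matrix();g=o["grip_width"]*500
    print("t",round(o["time_s"],2),"TCP",v.round(1),"A",(v-g*m[:,1]).round(1),"B",(v+g*m[:,1]).round(1),"y",m[:,1].round(3),"z",m[:,2].round(3),"F",c.inv().apply(o["force"]).round(1),"w",g*2)
E
python3 -c "
from h import *
plan((-34,-27,200),8,14)"
```

```text
[29.4, -22.8, 1.6, 0.0092, -0.0048, -0.0684]
[30.9, -20.7, 1.7, 0.0092, -0.0048, -0.0684]
[32.3, -18.5, 1.7, 0.0092, -0.0048, -0.0684]
[33.5, -16.2, 1.7, 0.0092, -0.0048, -0.0684]
[34.5, -13.9, 1.7, 0.0092, -0.0048, -0.0684]
[35.4, -11.5, 1.6, 0.0092, -0.0048, -0.0684]
[36.1, -9.0, 1.5, 0.0092, -0.0048, -0.0684]
[36.6, -6.5, 1.4, 0.0092, -0.0048, -0.0684]
[37.0, -4.0, 1.3, 0.0092, -0.0048, -0.0684]
[37.2, -1.4, 1.2, 0.0092, -0.0048, -0.0684]
[37.2, 1.1, 1.0, 0.0092, -0.0048, -0.0684]
[37.0, 3.7, 0.8, 0.0092, -0.0048, -0.0684]
[36.7, 6.2, 0.6, 0.0092, -0.0048, -0.0684]
[36.2, 8.7, 0.3, 0.0092, -0.0048, -0.0684]
```

{"method": "send_rows", "body": {
  "plan": [
    [87, 29.4, -22.8, 1.6, 0.009, -0.005, -0.068],
    [87, 30.9, -20.7, 1.7, 0.009, -0.005, -0.068],
    [87, 32.3, -18.5, 1.7, 0.009, -0.005, -0.068],
    [87, 33.5, -16.2, 1.7, 0.009, -0.005, -0.068],
    [87, 34.5, -13.9, 1.7, 0.009, -0.005, -0.068],
    [87, 35.4, -11.5, 1.6, 0.009, -0.005, -0.068],
    [87, 36.1, -9, 1.5, 0.009, -0.005, -0.068],
    [87, 36.6, -6.5, 1.4, 0.009, -0.005, -0.068],
    [87, 37, -4, 1.3, 0.009, -0.005, -0.068],
    [87, 37.2, -1.4, 1.2, 0.009, -0.005, -0.068],
    [87, 37.2, 1.1, 1, 0.009, -0.005, -0.068],
    [87, 37, 3.7, 0.8, 0.009, -0.005, -0.068]
  ]
}}

```text
time_s: 1.9
tool_pos: [0.4837, -0.1842, 0.2028]
tool_rot: [-173.2, 0.7, 72.9]
force: [1.1, 0.5, -0.2]
grip_width: 0.0871
```

{"method": "send_rows", "body": {
  "plan": [
    [87, 36.7, 6.2, 0.6, 0.009, -0.005, -0.068],
    [87, 36, 8.7, 0.3, 0.009, -0.005, -0.068],
    [87, 0, 0, 0, 0, 0, 0],
    [87, 0, 0, 0, 0, 0, 0]
  ]
}}

```text
time_s: 2.3
tool_pos: [0.5168, -0.1184, 0.199]
tool_rot: [-172.1, 0.3, 80.7]
force: [0.9, 0.1, -0.3]
grip_width: 0.0871
```

```bash
python3 -c "
from h import *
incaddy();plan((-34,-27,160),8,2)"
```

```text
t 2.3 TCP [-32.3 -26.8 199. ] A [-75.4 -26.6 205. ] B [ 10.9 -27.  193. ] y [ 0.99  -0.004 -0.138] z [-0.138 -0.004 -0.99 ] F [ 0.9  0.3 -0.3] w 87.13907492874428
[-0.0, 1.9, 19.4, 0.0005, 0.0019, -0.0022]
[-0.1, 1.9, 19.4, 0.0005, 0.0019, -0.0022]
```

{"method": "send_rows", "body": {
  "plan": [
    [87, 0, 2, 18, 0, 0.002, -0.002],
    [87, 0, 0, 16, 0, 0.002, -0.002],
    [87, 0, 0, 0, 0, 0, 0],
    [87, 0, 0, 0, 0, 0, 0]
  ]
}}

```text
time_s: 2.7
tool_pos: [0.5134, -0.1203, 0.1654]
tool_rot: [-172.0, 0.0, 80.6]
force: [0.6, 0.6, 0.2]
grip_width: 0.0867
```

```bash
python3 -c "
from h import *
import cv2
incaddy()
a=env.read_camera('scene')[...,::-1][60:240,170:370]
b=env.read_camera('top')[...,::-1][130:310,310:490]
cv2.imwrite('pics/p1.png',cv2.resize(np.hstack([a,b]),None,fx=2.1,fy=2.1,interpolation=2))
plan((-35,-27,120),8,3)"
```

```text
t 2.7 TCP [-35.3 -29.2 165.4] A [-78.3 -29.  171.4] B [  7.6 -29.4 159.4] y [ 0.99  -0.005 -0.138] z [-0.138  0.    -0.99 ] F [0.5 0.7 0.2] w 86.66395993908503
[0.5, 2.0, 15.2, 0.0009, -0.0001, -0.0013]
[0.5, 2.0, 15.2, 0.0009, -0.0001, -0.0013]
[0.5, 2.0, 15.2, 0.0009, -0.0001, -0.0013]
```

View pics/p1.png

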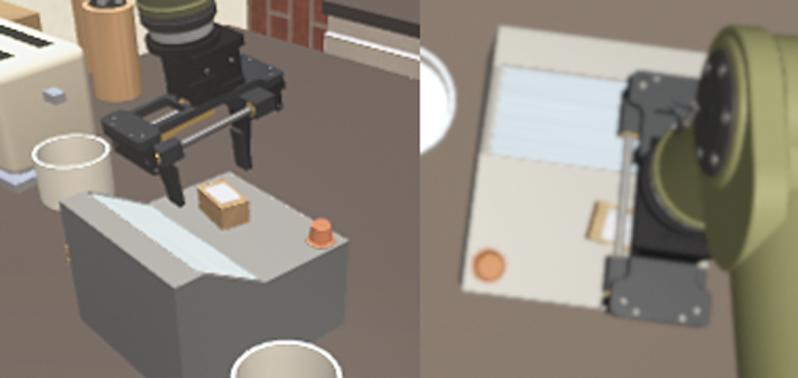

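Both fingers straddle the carton: the forward finger is over the flap and the rear finger is behind the carton, clear of the capsule. Now I descend.

{"method": "send_rows", "body": {
  "plan": [
    [87, 0.5, 2, 11, 0, 0, 0],
    [87, 0.5, 2, 11, 0, 0, 0],
    [87, 0.5, 1.5, 11, 0, 0, 0],
    [87, 0.5, 1, 11, 0, 0, 0],
    [87, 0, 0, 0, 0, 0, 0],
    [87, 0, 0, 0, 0, 0, 0]
  ]
}}

```text
time_s: 3.4
tool_pos: [0.5128, -0.1165, 0.1197]
tool_rot: [-171.8, -0.0, 80.7]
force: [-3.3, 0.9, 1.2]
grip_width: 0.0868
```

```bash
python3 -c "
from h import *
import cv2
incaddy()
a=env.read_camera('scene')[...,::-1][110:230,190:350]
cv2.imwrite('pics/p2.png',cv2.resize(a,None,fx=4,fy=4,interpolation=2))"
```

```text
t 3.4 TCP [-36.5 -25.6 119.7] A [-79.5 -25.5 125.9] B [  6.4 -25.7 113.5] y [ 0.99  -0.002 -0.142] z [-0.142  0.001 -0.99 ] F [-3.4  0.4  1.2] w 86.75348830846775
```

View pics/p2.png

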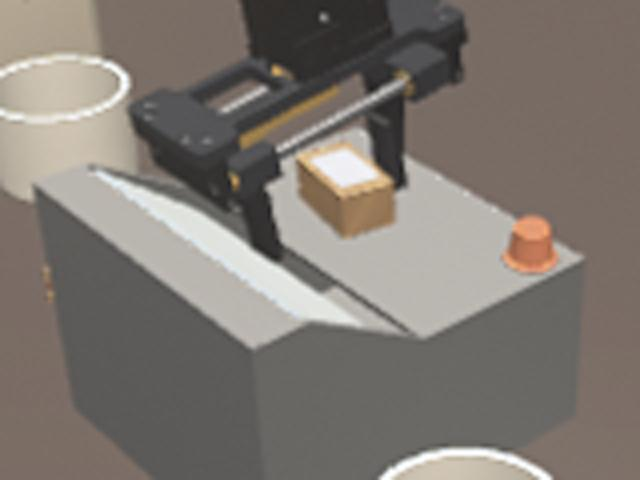

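The flap is open, with about 3.4 N on the forward finger, and the carton is untouched. I now move forward 30 mm.

{"method": "send_rows", "body": {
  "plan": [
    [87, 0, 5, -0.8, 0, 0, 0],
    [87, 0, 5, -0.8, 0, 0, 0],
    [87, 0, 5, -0.7, 0, 0, 0],
    [87, 0, 5, -0.7, 0, 0, 0],
    [87, 0, 5, -0.7, 0, 0, 0],
    [87, 0, 5, -0.7, 0, 0, 0],
    [87, 0, 0, 0, 0, 0, 0],
    [87, 0, 0, 0, 0, 0, 0]
  ]
}}

```text
time_s: 4.25
tool_pos: [0.5442, -0.1219, 0.1205]
tool_rot: [-172.0, -0.0, 80.7]
force: [-4.5, 0.4, -0.7]
grip_width: 0.0866
```

```bash
python3 -c "
from h import *
import cv2
incaddy()
a=env.read_camera('scene')[...,::-1][110:230,190:350]
cv2.imwrite('pics/p3.png',cv2.resize(a,None,fx=4,fy=4,interpolation=2))"
```

```text
t 4.25 TCP [ -4.7 -25.8 120.5] A [-47.6 -25.7 126.6] B [ 38.2 -26.  114.5] y [ 0.99  -0.002 -0.139] z [-0.139  0.001 -0.99 ] F [-4.5 -0.3 -0.7] w 86.58167719649083
```

View pics/p3.png

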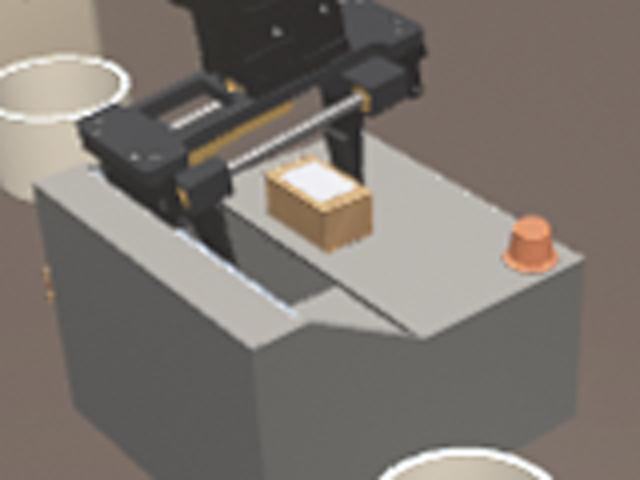

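{"method": "send_rows", "body": {
  "plan": [
    [83, 0, 2, -0.3, 0, 0, 0],
    [79, 0, 2, -0.3, 0, 0, 0],
    [75, 0, 2, -0.3, 0, 0, 0],
    [71, 0, 2, -0.3, 0, 0, 0],
    [67, 0, 2, -0.3, 0, 0, 0],
    [67, 0, 0, 0, 0, 0, 0],
    [67, 0, 0, 0, 0, 0, 0]
  ]
}}

```text
time_s: 5.0
tool_pos: [0.5539, -0.1234, 0.1209]
tool_rot: [-172.0, -0.0, 80.7]
force: [-5.8, 0.9, 0.4]
grip_width: 0.0675
```

```bash
python3 -c "
from h import *
incaddy()
env.read_camera('scene')
for q in('carton_center',):
  for r in env.regions_of('scene',q)[:1]: print(r['confidence'],r['rect'])"
```

```text
t 5.0 TCP [  5.1 -25.8 120.9] A [-28.3 -25.8 125.6] B [ 38.6 -25.9 116.2] y [ 0.99  -0.002 -0.139] z [-0.139  0.001 -0.99 ] F [-5.8 -0.1  0.4] w 67.5036350446702
0.86 [246.5, 151.6, 276.0, 175.3]
```

{"method": "send_rows", "body": {
  "plan": [
    [63, 0, 2.2, -0.3, 0, 0, 0],
    [59, 0, 2.2, -0.3, 0, 0, 0],
    [55, 0, 2.2, -0.3, 0, 0, 0],
    [51, 0, 2.2, -0.3, 0, 0, 0],
    [48, 0, 1.7, -0.3, 0, 0, 0],
    [48, 0, 0, 0, 0, 0, 0],
    [48, 0, 0, 0, 0, 0, 0]
  ]
}}

```text
time_s: 5.8
tool_pos: [0.5646, -0.1251, 0.1208]
tool_rot: [-172.0, -0.0, 80.7]
force: [-4.8, 0.7, -1.0]
grip_width: 0.0483
```

```bash
python3 -c "
from h import *
import cv2
incaddy()
a=env.read_camera('scene')[...,::-1][110:230,190:350]
cv2.imwrite('pics/p4.png',cv2.resize(a,None,fx=4,fy=4,interpolation=2))"
```

```text
t 5.8 TCP [ 16.  -25.8 120.8] A [ -7.9 -25.8 124.1] B [ 39.8 -25.9 117.4] y [ 0.99  -0.002 -0.139] z [-0.139  0.001 -0.99 ] F [-4.8 -0.1 -1. ] w 48.254635578324155
```

View pics/p4.png

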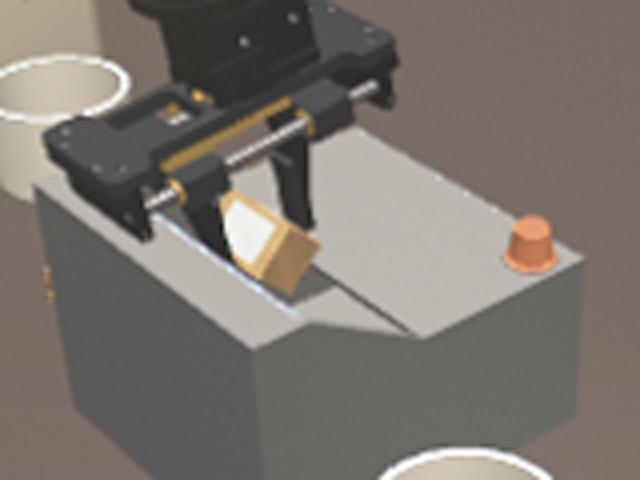

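The carton has tipped about 50° over the edge and leans on the forward finger, with the flap still held open. I'll give it a little more room.

{"method": "send_rows", "body": {
  "plan": [
    [50, 0, 2, -0.3, 0, 0, 0],
    [52, 0, 2, -0.3, 0, 0, 0],
    [54, 0, 1.5, -0.2, 0, 0, 0],
    [54, 0, 0, 0, 0, 0, 0],
    [54, 0, 0, 0, 0, 0, 0],
    [54, 0, 0, 0, 0, 0, 0]
  ]
}}

```text
time_s: 6.45
tool_pos: [0.5693, -0.1259, 0.1205]
tool_rot: [-171.9, -0.0, 80.7]
force: [-5.2, 0.8, -0.4]
grip_width: 0.0538
```

```bash
python3 -c "
from h import *
import cv2
incaddy()
a=env.read_camera('scene')[...,::-1][110:230,190:350]
cv2.imwrite('pics/p5.png',cv2.resize(a,None,fx=4,fy=4,interpolation=2))"
```

```text
t 6.45 TCP [ 20.7 -25.9 120.5] A [ -5.9 -25.8 124.2] B [ 47.4 -25.9 116.7] y [ 0.99  -0.002 -0.141] z [-0.141  0.001 -0.99 ] F [-5.3 -0.  -0.4] w 53.75674557289275
```

View pics/p5.png

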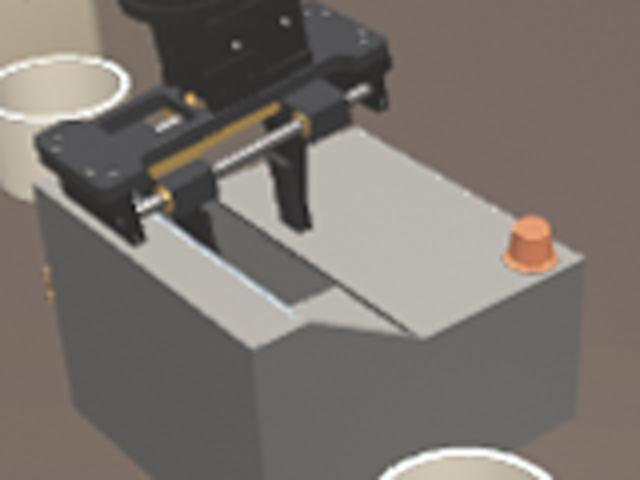

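The carton has dropped out of sight into the caddy. I come away upwards and slightly back so the flap closes gently.

{"method": "send_rows", "body": {
  "plan": [
    [54, 0, -6, -10, 0, 0, 0],
    [54, 0, -6, -10, 0, 0, 0],
    [54, 0, -6, -10, 0, 0, 0],
    [54, 0, -6, -12, 0, 0, 0],
    [54, 0, -6, -15, 0, 0, 0],
    [54, 0, -6, -20, 0, 0, 0],
    [54, 0, -8, -30, 0, 0, 0],
    [54, 0, -8, -30, 0, 0, 0],
    [54, 0, 0, 0, 0, 0, 0],
    [54, 0, 0, 0, 0, 0, 0],
    [54, 0, 0, 0, 0, 0, 0]
  ]
}}

```text
time_s: 7.6
tool_pos: [0.5382, -0.1209, 0.2636]
tool_rot: [-172.1, -0.0, 80.7]
force: [0.0, -0.2, -0.5]
grip_width: 0.0537
```

```bash
python3 -c "
from h import *
import cv2
incaddy()
a=env.read_camera('scene')[...,::-1][60:300,150:390]
b=env.read_camera('top')[...,::-1][110:350,250:510]
cv2.imwrite('pics/p6.png',cv2.resize(np.hstack([a,b]),None,fx=1.6,fy=1.6,interpolation=2))
print([(r['confidence'],r['rect']) for r in env.regions_of('scene','carton_center')[:2]])"
```

```text
t 7.6 TCP [-10.8 -25.9 263.6] A [-37.4 -25.8 267.3] B [ 15.8 -26.  259.9] y [ 0.99  -0.002 -0.138] z [-0.138  0.    -0.99 ] F [ 0.1 -0.2 -0.5] w 53.68442710066967
[]
```

View pics/p6.png

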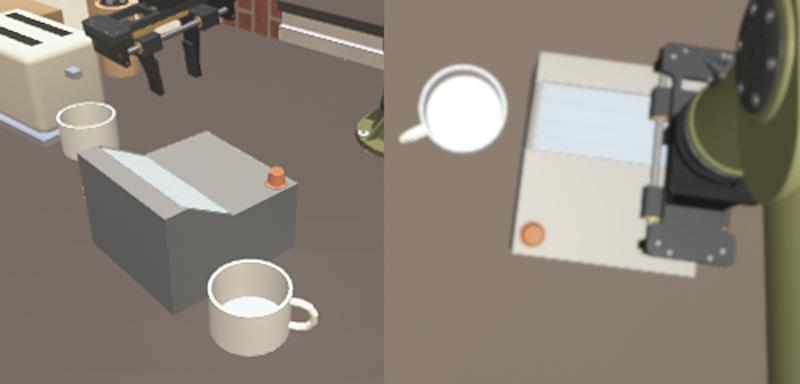

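The flap is shut, the shelf holds only the capsule, the cup is in place, and the hand is clear with no load on it. I'm handing in.

```bash
python3 -c "
from cell import env
print(env.sign_off())"
```

```text
the job is handed in; nothing more can be done
None
```

The carton is in the caddy and the job is handed in; the hand was clear after 7.6 s of the 35 s. One finger pushed the flap open and held it while the other slid the carton off the rear edge. The carton tipped and leaned on the holding finger for a moment. It dropped in once I moved that finger about 8 mm forward. The flap then closed as I lifted the hand away.

**Last pictures:** the flap is shut and the carton is gone from the shelf. The network no longer finds it in the scene view. The capsule and the cup look unmoved by eye; I did not measure them again.

**Contact:** the hand ended about 0.14 m above the shelf with almost no force on it (0.5 N).

**Not checked:** I could not see the carton inside the closed caddy. In the last pictures the biscuits are hidden behind the arm in the top view and almost hidden in the scene view. The hand never went down near them.

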